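# Mount a top-heavy bench lamp on its keyhole stud

## Task

Carry the top-heavy lamp upright by its head and set it down on the grey mounting plate with the wide part of its foot's keyhole over the stud and its foot lying lengthwise along the plate, fin to the left. Let go of it there, then take it again by the low black fin on its foot and pull it fin-first until the stud is fully home at the end of the slot, locked under its head. Do not let the lamp tip, leave it standing there by itself, and do not disturb the brown bottle, the timer or the round counter.

Things in the scene. Friction and masses are not known exactly. Their poses are not given: they have to be found in the camera images.
- lamp: Battery lamp, 0.36-0.56 kg, top-heavy: centre of mass on the mast axis, 135 mm up; topples past 14 degrees. Origin: mast axis, underside of foot; z up, x from mast (18 mm dia) to fin. Foot: aluminium plate 6 mm thick, x -34 to 120, y -36 to 36 mm. Keyhole through the foot: wide part 32 mm across centred at x = 70; a 17 mm wide slot runs from it toward the mast, ending at x = 36 mm.
- head_grip (a point): Centre of the lamp's head, on the mast axis, 192 mm above the foot's underside; axes as the lamp. Head: white box 40 (x) by 40 (y) by 56 mm (z), 164 to 220 mm above the foot's underside; grip it across the 40 mm. A lens barrel 36 mm in diameter sticks out of it at this height to x = -64 mm.
- lamp_fin: Black upright fin fixed on the foot's end, far from the mast: 24 mm long (x), 12 mm thick (y; grip it across this), 42 mm high. Origin: centre of its underside, on top of the foot at lamp x = 106 mm, 6 mm above the foot's underside; axes as the lamp. Sliding the foot on the plate takes up to about 8 N.
- keyhole_wide (a point): Centre of the wide part of the keyhole at the foot's underside, lamp x = 70 mm.
- keyhole_end (a point): Where the stud's axis stands when fully home, at the foot's underside, lamp x = 42 mm: 28 mm from keyhole_wide (the 12 mm shank then touches the slot's end).
- dock: Grey plate fixed to the bench, with a steel stud. Origin: stud axis at the plate's underside (bench height); z up, x along the plate to the side where the lamp's fin belongs (robot's left); the lamp's x goes along it. Plate 4 mm thick, x -90 to 75, y -45 to 45 mm. Stud: shank 12 mm, bevelled head 24 mm in diameter, head from 13 to 20 mm above the bench.
- stud_foot (a point): Foot of the stud: on its axis at the plate's top face, 4 mm above the bench; axes as the plate.
- amber_bottle: Bystander: brown bottle with a black cap, 58 mm in diameter, 120 mm high; origin: centre of its underside.
- counter: Bystander: round white hand tally counter, 51 by 45 by 20 mm; origin: centre of its underside.
- timer: Bystander: white bench timer, 56 by 72 by 25 mm, in front of the microscope; origin: centre of its underside.

How it is judged:
By the outcome, as a careful person would: the job done as asked, in the order asked, and still so for the second after the job is handed in, with the robot touching nothing.
It also fails if it takes over 61 s, if anything falls off the work surface, if the arm or the gripper's body presses on something with over 40 N, if the wrist force passes 120 N, or if a joint passes its speed limit or range.

## Robot

A 6-joint arm with a two-finger parallel gripper is mounted at the origin on a cart in front of the work surface, level with it; the furniture and walls round the work are solid. World frame = base frame: x ahead of the robot, y to its left, z up, the work surface at z = 0. Lengths are in m, angles in rad, forces in N, time in s.
With the tool pointing down it reaches from about 0.25 to 0.8 m from the base axis. Payload 8.5 kg.
Tool frame: the origin (TCP) lies at the very end of the fingers, on their centre line; the grasp point (between the pads) lies r.tcp_to_grasp behind it (r.tcp_to_grasp is the distance from the TCP to the grasp point, in m); z points along the fingers, y is the line along which they close (so a half turn about z gives the same grasp; the last joint's range is limited). The gripper opens to 85 mm and grips with 20 to 120 N. Pads are 22 mm wide; open, the fingers measure 114 mm over their backs; the gripper's body (76 mm by 85 mm) begins 54 mm behind the grasp point. The pads swing forward as they close: fully open they stand 13 mm farther back than shut.
Start: joints at [1.173, 0.238, -0.013, 1.319, 0, 1.571], TCP at [0.203, 0.484, 0.231] pointing down, gripper open.
Joint ranges: [-2.66, 2.66], [-1.03, 1.9], [-1.14, 1.46], [-1.82, 2.27], [-1.45, 1.34], [-3.14, 3.14]. Speed limits (rad/s): [2.22, 2.22, 2.79, 3.14, 3.14, 3.14].

## Interface

Orientations are given as a unit quaternion [x, y, z, w].
In Python, from bench import r gives the robot as it stands. Calls block until the motion is done:
- r.movep(position, orientation): joint-space move of the TCP to a pose.
- r.line_to(position, attitude=None, v=0.15, guard=None): straight line of the TCP; attitude=None keeps the orientation; v is the mean speed in m/s. With guard (N) it stops when the force on the tool has changed by that much, and returns True; else False.
- r.move_joints(angles): joint-space move.
- r.move_gripper(opening, effort=None): finger opening in m; effort is the grip in N (None keeps the last); returns when the fingers have stopped.
- r.dwell(seconds).
- r.ik(position, orientation): joint angles nearest the present ones, or None.
- r.get_state(): the state.
- r.snapshot(name): name is "side" or "top" or "wrist"; returns the picture (400x640x3 uint8, red, green, blue); there is no depth.
- r.get_calibration(name): a dict with "vfov" (degrees; the focal length in pixels is half the picture's height over the tangent of half this angle, whatever the lens; pixels are square), "cx", "cy" (the principal point, pixels), "dist" ([k1, k2, p1, p2, k3] as OpenCV has them; the pictures are not rectified), "R" (3x3) and "t" (3): a world point X has camera coordinates R X + t. Camera axes: x right, y down, z forward; pixel columns grow to the right and rows downward; lengths in m; the calibration is good to about 2 mm. A picture is of the moment at which its call begins: read the wrist's pose just before it. get_calibration takes no time and is no camera call; for the wrist camera it gives the pose at the moment of the call.
A pose or a line that the arm cannot do raises r.Unreachable and nothing moves.
- r.job_done(): hands the job in; it is judged then, once.
Trained networks look in the newest picture that a camera, given by its name, has taken for a name from the list of things; names that differ only in an ending like _2 or _b are one class to them, and where a whole thing is asked for, a point or a joint stands for the part that bears it (a point fixed in the world has none). Each returns a list of dicts, best first, with "conf" (0 to 1); they miss things now and then, are a little off and sometimes report something else, mostly with a low value. They report only what shows in the picture. A call takes as long as a camera call.
- r.trace(camera, target): "mask" (400x640 bool, what is visible of it) and "box" ([centre column, centre row, width, height] in pixels, round what is visible of it).
The state is a dict: "clock": time; "joint_positions": joint angles; "dq": joint speeds; "joint_torque": joint torques, N m; "tcp_pos": TCP position; "tool_rot": TCP orientation; "contact_force": force on the tool from outside, world axes, zero at the start; "torque": the same for the moment, N m; "finger_gap": finger opening in m; "gripper_force": force on a finger pad.
Only numpy, scipy, OpenCV 4.12 (cv2) and the standard library are available. Lean on these libraries where they do the work, as an engineer would, in place of code of your own. Each camera call takes 0.05 s, during which the arm holds its last target. There are 200 camera calls.

## Working session

There is one attempt and no reset: what is moved stays moved. The work goes in short steps, each a Python script; the robot and the scene stay as the last script left them, time stands still between calls to the robot, and variables do not carry over. Pictures are saved under pics/ and viewed, at most 10 in all, crops included, and the job is handed in when it is done.

```bash
ls; mkdir -p pics; python3 - <<'E'
from bench import r
import cv2,numpy as np
s=r.get_state();print({k:np.round(v,3).tolist() for k,v in s.items()},r.tcp_to_grasp)
ims=[]
for n in("side","top"):
    im=r.snapshot(n);cv2.imwrite(f"pics/{n}0.png",im[:,:,::-1])
    c=r.get_calibration(n);print(n,c["vfov"],c["cx"],c["cy"],c["dist"],np.round(c["R"],3).tolist(),np.round(c["t"],3).tolist())
    for t in("lamp","lamp_fin","dock","amber_bottle","counter","timer"):
        print(t,[(round(d["conf"],2),np.round(d["box"],1).tolist()) for d in r.trace(n,t)][:2])
E
```

```text
pics
{'clock': 0.0, 'joint_positions': [1.173, 0.239, -0.014, 1.319, 0.0, 1.571], 'dq': [0.001, -0.0, 0.001, 0.001, -0.001, 0.0], 'joint_torque': [-0.0, -53.878, 34.644, 0.019, 0.0, 0.0], 'tcp_pos': [0.203, 0.484, 0.231], 'tool_rot': [0.198, 0.98, -0.001, -0.0], 'contact_force': [0.386, -0.117, 0.12], 'torque': [0.012, 0.013, -0.005], 'gripper_force': 0.0, 'finger_gap': 0.085} 0.0187
side 53.827847700128515 314.50663949464234 198.03399063724683 [0.0194342 0.        0.        0.        0.       ] [[0.891, -0.453, -0.021], [-0.314, -0.583, -0.749], [0.327, 0.675, -0.662]] [-0.431, 0.346, 0.639]
lamp [(0.86, [266.2, 168.4, 53.2, 91.2])]
lamp_fin []
dock [(0.94, [299.4, 245.9, 72.4, 54.0])]
amber_bottle [(0.74, [297.2, 244.5, 77.1, 57.3]), (0.59, [362.1, 210.0, 26.1, 49.6])]
counter [(0.51, [308.8, 197.0, 20.7, 20.4])]
timer [(0.57, [354.4, 343.2, 40.7, 48.7]), (0.48, [262.1, 167.4, 50.1, 97.0])]
top 42.0486691337723 308.97133122334344 196.5142070686473 [-0.01602976  0.          0.          0.          0.        ] [[-0.011, -1.0, 0.004], [-0.995, 0.01, -0.095], [0.095, -0.005, -0.995]] [0.17, 0.566, 1.308]
lamp [(0.65, [242.6, 220.3, 71.2, 38.3])]
lamp_fin [(0.56, [212.5, 223.9, 13.0, 9.1])]
dock [(0.93, [316.3, 217.6, 71.8, 55.2])]
amber_bottle [(0.84, [324.8, 156.3, 28.0, 26.8])]
counter [(0.79, [268.7, 187.3, 20.6, 22.2])]
timer [(0.77, [421.4, 224.2, 27.3, 22.5]), (0.25, [241.8, 222.4, 66.9, 34.2])]
```

```bash
python3 - <<'E'
import cv2
a=cv2.imread("pics/top0.png")[120:290,170:470];b=cv2.imread("pics/side0.png")[100:400,180:440]
cv2.imwrite("pics/a.png",cv2.resize(a,(780,442),interpolation=cv2.INTER_CUBIC));cv2.imwrite("pics/b.png",cv2.resize(b,(520,600),interpolation=cv2.INTER_CUBIC))
E
```

```text
(no output)
```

View pics/a.png

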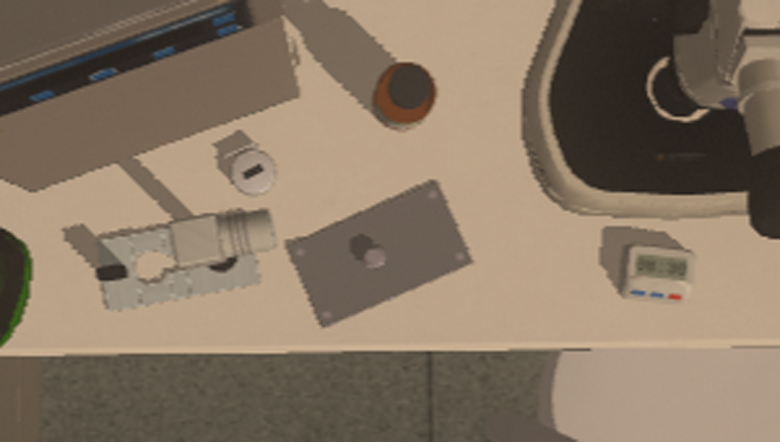

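View pics/b.png

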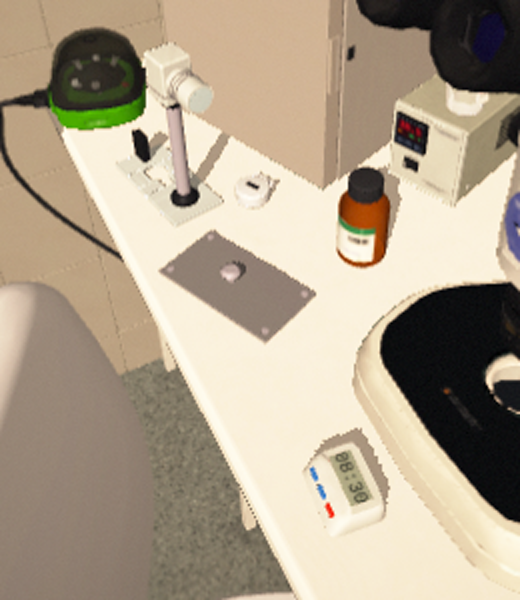

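The top picture shows the lamp on the left, fin left at about (212,224) and lens pointing right. The yawed dock is at (316,218) with its stud at about (314,219). The counter is close behind the lamp, the bottle is behind the dock and the timer is to the right. The side view agrees with this.

```bash
cat > h.py <<'E'
from bench import r
import cv2,numpy as np
from scipy.spatial.transform import Rotation as Rt
def K(c):
    f=200/np.tan(np.radians(c["vfov"]/2)); return np.array([[f,0,c["cx"]],[0,f,c["cy"]],[0,0,1.]])
def proj(c,P):
    return cv2.projectPoints(np.atleast_2d(P).astype(float),cv2.Rodrigues(np.array(c["R"]))[0],np.array(c["t"],float),K(c),np.array(c["dist"],float))[0][:,0]
def unproj(c,uv,z):
    n=cv2.undistortPoints(np.array(uv,float).reshape(-1,1,2),K(c),np.array(c["dist"],float))[:,0]
    R=np.array(c["R"]);o=-R.T@np.array(c["t"]);d=np.c_[n,np.ones(len(n))]@R
    return o+d*((z-o[2])/d[:,2])[:,None]
def down(yaw): # tool down, closing line (tool y) at yaw+90 ; tool x along yaw
    c,s=np.cos(yaw),np.sin(yaw)
    return Rt.from_matrix(np.array([[c,s,0],[s,-c,0],[0,0,-1.]])).as_quat()
def mask(n,t):
    d=r.trace(n,t); return (d[0]["mask"].astype(np.uint8),d[0]["conf"]) if d else (None,0)
def contour(m): return max(cv2.findContours(m,cv2.RETR_EXTERNAL,cv2.CHAIN_APPROX_NONE)[0],key=cv2.contourArea)[:,0].astype(float)
E
python3 - <<'E'
from h import *
r.snapshot("top");c=r.get_calibration("top")
m,_=mask("top","dock");P=unproj(c,contour(m),.004)[:,:2]
print("dock",cv2.minAreaRect((P*1000).astype(np.float32)))
print("stud",unproj(c,[[170+374/2.6,120+257/2.6]],.020))
m,_=mask("top","lamp_fin");P=contour(m);print("fin",unproj(c,[P.mean(0)],.04))
for t,z in(("amber_bottle",.12),("counter",.02),("timer",.025)):
    m,_=mask("top",t);print(t,unproj(c,[contour(m).mean(0)],z))
# head top square: viewed crop px
print("head",unproj(c,[[170+200/2.6,120+238/2.6]],.21))
s=r.get_state();w=r.get_calibration("wrist");R=np.array(w["R"]);o=-R.T@w["t"]
T=Rt.from_quat(s["tool_rot"]).as_matrix()
print("cam in tool",T.T@(o-s["tcp_pos"]),(T.T@R.T).round(3).tolist(),w["vfov"],w["cx"],w["cy"])
print(s["clock"])
E
```

```text
dock ((514.9953002929688, 148.364501953125), (91.99649810791016, 167.05752563476562), 23.280433654785156)
stud [[0.51033115 0.15225487 0.02      ]]Traceback (most recent call last):
  File "<stdin>", line 6, in <module>
  File "h.py", line 17, in contour
    def contour(m): return max(cv2.findContours(m,cv2.RETR_EXTERNAL,cv2.CHAIN_APPROX_NONE)[0],key=cv2.contourArea)[:,0].astype(float)
                           ~~~^^^^^^^^^^^^^^^^^^^^^^^^^^^^^^^^^^^^^^^^^^^^^^^^^^^^^^^^^^^^^^^^^^^^^^^^^^^^^^^^^^^^
ValueError: max() iterable argument is empty
```

```bash
python3 - <<'E'
from h import *
c=r.get_calibration("top"); px=lambda u,v:[[170+u/2.6,120+v/2.6]]
print("fin",unproj(c,px(111,272),.045),"head",unproj(c,px(200,240),.22))
print("foot edge",unproj(c,px(105,310)+px(260,286),.006))
for t,u,v,z in(("bottle",407,87,.12),("counter",252,172,.02),("timer",660,272,.02)):
    print(t,unproj(c,px(u,v),z))
s=r.get_state();w=r.get_calibration("wrist");R=np.array(w["R"]);o=-R.T@w["t"]
T=Rt.from_quat(s["tool_rot"]).as_matrix()
print("cam in tool",T.T@(o-s["tcp_pos"]),(T.T@R.T).round(3).tolist(),w["vfov"],w["cx"],w["cy"])
print(s["clock"])
E
```

```text
fin [[0.49715308 0.4072487  0.045     ]] head [[0.5156266  0.30115166 0.22      ]]
foot edge [[0.46116367 0.41998836 0.006     ]
 [0.48338051 0.26587016 0.006     ]]
bottle [[0.6620044  0.12133691 0.12      ]]
counter [[0.59604763 0.27241421 0.02      ]]
timer [[ 0.49247227 -0.13016087  0.02      ]]
cam in tool [ 8.30736650e-02 -3.60447576e-05 -1.43412632e-01] [[-0.001, -0.947, -0.32], [1.0, -0.001, -0.0], [-0.0, -0.32, 0.947]] 59.85530391178299 326.2363812015719 206.34756856192388
0.85
```

```bash
python3 - <<'E'
from h import *
c=r.get_calibration("side");print("device base",unproj(c,[[230,162],[207,150],[250,155]],0.))
r.line_to([0.203,0.45,0.33])
q=down(np.radians(99));r.movep([.516,.301,.30],q)
w=r.get_calibration("wrist");s=r.get_state();im=r.snapshot("wrist");cv2.imwrite("pics/w1.png",im[:,:,::-1])
import pickle;pickle.dump(w,open("w1.pkl","wb"))
print(s["clock"],s["tcp_pos"],s["joint_positions"],s["contact_force"])
for t in("lamp","lamp_fin"):
    d=r.trace("wrist",t);print(t,[(e["conf"],e["box"]) for e in d])
E
```

```text
device base [[0.47276743 0.51841182 0.        ]
 [0.43038646 0.61090051 0.        ]
 [0.53599455 0.52374061 0.        ]]
3.0083 [0.5152831  0.3017498  0.30011486] [5.29569331e-01 3.57733578e-01 3.31129506e-01 1.54423138e+00
 3.78885053e-04 1.94141427e+00] [-0.62443147  0.15467924  0.25812297]
lamp [(0.56, [328.8, 167.3, 64.1, 232.2]), (0.38, [308.3, 264.6, 88.6, 108.9])]
lamp_fin [(0.69, [328.2, 62.8, 17.3, 30.1])]
```

View pics/w1.png

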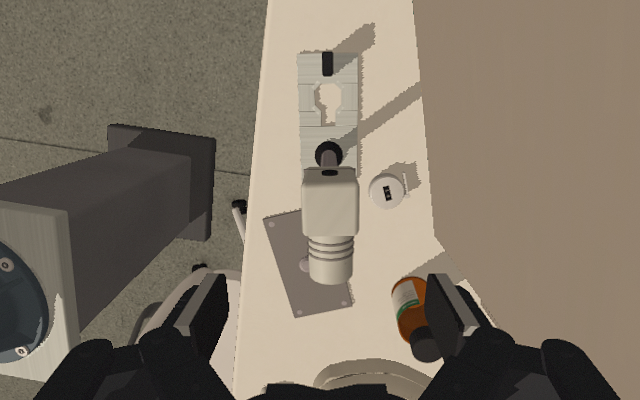

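The wrist view shows the lamp close to vertical in the picture. The fin is at (328,63), the keyhole at about (328,100), the foot edges at columns ~298 and ~360, and the head is centred at about column 330.

```bash
python3 - <<'E'
from h import *
import pickle;w=pickle.load(open("w1.pkl","rb"))
im=cv2.imread("pics/w1.png")
cv2.imwrite("pics/w1z.png",cv2.resize(im[45:185,285:375],None,fx=4.28,fy=4.28,interpolation=cv2.INTER_CUBIC))
# overlay model for initial pose, report predictions
def T(x,y,yaw,P):
    P=np.array(P,float);c,s=np.cos(yaw),np.sin(yaw)
    return np.c_[x+c*P[:,0]-s*P[:,1],y+s*P[:,0]+c*P[:,1],P[:,2]]
pts=[[.12,.036,.006],[.12,-.036,.006],[.118,.006,.048],[.118,-.006,.048],[.094,.006,.048],[.094,-.006,.048],[.086,0,.006],[.07,.016,.006],[.07,-.016,.006],[.036,0,.006],[.02,.02,.22],[.02,-.02,.22],[-.02,.02,.22],[-.02,-.02,.22]]
print(proj(w,T(.5156,.301,np.radians(99),pts)).round(1))
E
```

```text
[[296.4  57.4]
 [357.9  57.5]
 [321.6  55.9]
 [332.9  55.9]
 [321.7  79.7]
 [332.8  79.7]
 [327.1  87.7]
 [313.9 101.5]
 [340.3 101.5]
 [327.1 129.9]
 [297.8 189.4]
 [357.7 189.5]
 [299.3 244.1]
 [356.  244.1]]
```

View pics/w1z.png

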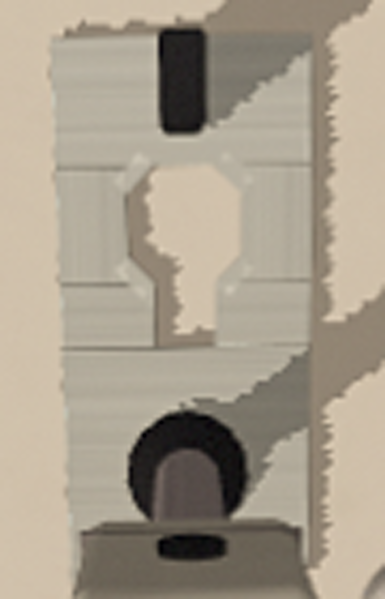

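```bash
cat >> h.py <<'E'
def T(x,y,yaw,P):
    P=np.array(P,float);c,s=np.cos(yaw),np.sin(yaw)
    return np.c_[x+c*P[:,0]-s*P[:,1],y+s*P[:,0]+c*P[:,1],P[:,2]]
E
python3 - <<'E'
from h import *
from scipy.optimize import least_squares
import pickle;w=pickle.load(open("w1.pkl","rb"))
z=lambda a,b:[285+a/4.28,45+b/4.28]
obs=[([.12,.036,.006],z(52,36)),([.12,-.036,.006],z(312,38)),([.118,.006,.048],z(159,29)),([.118,-.006,.048],z(206,29)),
([.086,0,.006],z(186,160)),([.07,.016,.006],z(125,222)),([.07,-.016,.006],z(242,222)),([.038,.0085,.006],z(155,340)),([.038,-.0085,.006],z(216,340))]
P=[o[0] for o in obs];U=np.array([o[1] for o in obs])
f=least_squares(lambda p:(proj(w,T(*p,P))-U).ravel(),[.516,.301,np.radians(99)],x_scale=[.01,.01,.1])
print(f.x,np.degrees(f.x[2]),f.fun.reshape(-1,2).round(1).tolist())
print("head corners pred",proj(w,T(*f.x,[[.02,.02,.22],[.02,-.02,.22],[-.02,.02,.22],[-.02,-.02,.22]])).round(1).tolist())
im=cv2.imread("pics/w1.png");
# dock from this view and stud from top: yaw fit by the outline
c=r.get_calibration("top");print(proj(c,[[.512,.155,.02],[.512,.155,.004]]))
for p in(.0,):
  print("dock corners top",proj(c,T(.512,.1553,np.radians(113.3),[[-.09,-.045,.004],[-.09,.045,.004],[.075,-.045,.004],[.075,.045,.004]])).round(1).tolist())
E
```

```text
[0.51649152 0.30587134 1.73662668] 99.50137940637845 [[-0.3, 0.0], [0.6, -0.9], [0.0, -0.6], [0.4, -0.7], [-0.6, 1.2], [0.5, 0.7], [-0.3, 0.5], [0.0, 0.0], [-0.4, -0.1]]
head corners pred [[299.8, 182.9], [360.1, 182.5], [301.7, 238.2], [358.7, 237.8]]
[[312.76948755 218.20783858]
 [312.69740728 218.54028104]]
dock corners top [[337.1, 188.9], [351.3, 220.3], [279.2, 214.4], [293.1, 246.2]]
```

```bash
python3 - <<'E'
from h import *
import pickle
q=down(1.7366)
r.line_to([.5165,.3059,.30],q)
print(r.line_to([.5165,.3059,.1733],q,v=.08,guard=15))
r.move_gripper(.03,60)
s=r.get_state();print(s["finger_gap"],s["gripper_force"],s["contact_force"],s["tcp_pos"])
r.line_to([.5165,.3059,.2133],q,v=.06)
s=r.get_state();print(s["finger_gap"],s["gripper_force"],s["contact_force"],s["torque"],s["clock"])
y=np.radians(113.3);d=np.array([np.cos(y),np.sin(y)])
tgt=np.array([.512,.1553])-.07*d
r.line_to([*tgt,.2133],down(y),v=.08);r.dwell(.4)
w=r.get_calibration("wrist");s=r.get_state();im=r.snapshot("wrist");pickle.dump(w,open("w2.pkl","wb"))
cv2.imwrite("pics/w2.png",im[:,:,::-1]);cv2.imwrite("pics/w2z.png",cv2.resize(im[:230,200:450,::-1],None,fx=2.6,fy=2.6,interpolation=cv2.INTER_CUBIC))
print(s["tcp_pos"],s["contact_force"],s["clock"])
im=r.snapshot("side");cv2.imwrite("pics/s2.png",im[:,:,::-1])
E
```

```text
False
0.03983120375038163 61.30884289741516 [-0.2304063  -0.48851427  2.24225306] [0.51679617 0.3060016  0.17362651]
0.039279862903830065 60.70700526237488 [ 0.76523953  0.56266504 -2.79542757] [ 0.0463332  -0.01325508  0.03734535] 6.45
[0.53969149 0.09103696 0.21330565] [-0.43625926 -0.39291563 -3.04001054] 9.7
```

View pics/w2z.png

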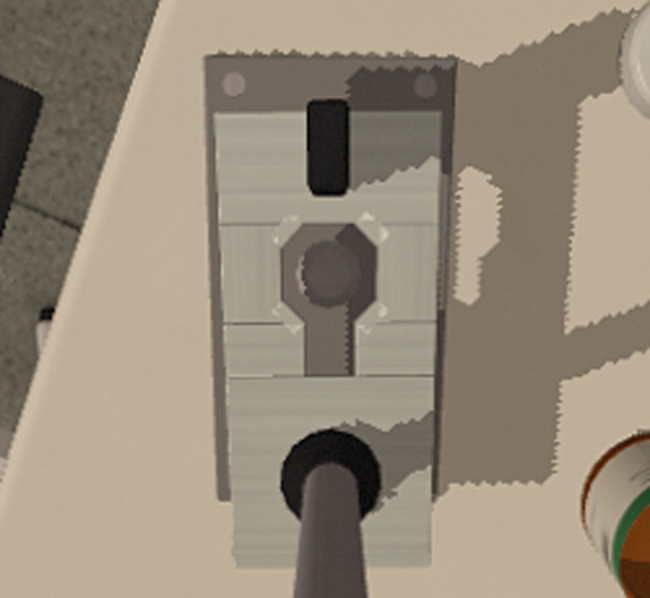

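The wrist view shows the foot about 40 mm above the plate. The stud head is at (326.5,105) and nearly centred in the keyhole's wide part; the foot's midline is about 1° off the plate's.

```bash
python3 - <<'E'
from h import *
import pickle;w=pickle.load(open("w2.pkl","rb"))
z=lambda a,b:[200+a/2.6-.3,b/2.6-.3]
stud=unproj(w,[z(329,273)],.020)[0,:2]
F=unproj(w,[z(329.5,222),z(329.5,375),z(214,112),z(441,112),z(234,565),z(430,565),z(281,270),z(378,270)],.046)[:,:2]
D=unproj(w,[z(205,58),z(457,58),z(218,498),z(437,490)],.004)[:,:2]
ang=lambda v:np.degrees(np.arctan2(v[1],v[0]))
ax=(F[2]+F[3]-F[4]-F[5])/2;print("foot len",np.linalg.norm(ax),ang(ax),"width",np.linalg.norm(F[2]-F[3]),np.linalg.norm(F[4]-F[5]))
ad=(D[0]+D[1]-D[2]-D[3])/2;print("dock",np.linalg.norm(ad),ang(ad),np.linalg.norm(D[0]-D[1]))
print("slot len",np.linalg.norm(F[0]-F[1]),"hole w",np.linalg.norm(F[6]-F[7]))
u=ax/np.linalg.norm(ax);keyA=(F[0]-u*.016);keyB=F[1]+u*.034;keyC=(F[6]+F[7])/2;cornerK=(F[2]+F[3])/2-u*.05
print("key",keyA,keyB,keyC,cornerK,"stud",stud)
du=ad/np.linalg.norm(ad);mid=(D[0]+D[1])/2-du*.075;print("stud from plate end",mid)
s=r.get_state();print("mast pred key",np.array(s["tcp_pos"][:2])+.07*np.array([np.cos(np.radians(113.3)),np.sin(np.radians(113.3))]))
E
```

```text
foot len 0.152861051834961 113.82997147267976 width 0.0718724992136585 0.07194789033926857
dock 0.16065175269945522 112.74482380947731 0.08926639518273244
slot len 0.04996191001187347 hole w 0.03215230060882639
key [0.51152756 0.15585561] [0.5110467  0.15568768] [0.51105222 0.15655049] [0.51148518 0.15522604] stud [0.51169537 0.15464124]
stud from plate end [0.51234188 0.1533043 ]
mast pred key [0.51200245 0.15530275]
```

```bash
python3 - <<'E'
from h import *
import pickle
s=r.get_state();p=np.array(s["tcp_pos"][:2]);key=np.array([.5113,.1558]);stud=np.array([.5118,.1545])
dy=np.radians(-.8);R=np.array([[np.cos(dy),-np.sin(dy)],[np.sin(dy),np.cos(dy)]])
tgt=stud-R@(key-p);q=down(np.radians(112.5));print(tgt)
r.line_to([*tgt,.2033],q,v=.05)
r.line_to([*tgt,.183],q,v=.05);r.dwell(.3)
print(r.get_state()["contact_force"])
print(r.line_to([*tgt,.1765],q,v=.02,guard=5))
s=r.get_state();print(s["tcp_pos"],s["contact_force"],s["torque"],s["clock"])
r.dwell(.2)
w=r.get_calibration("wrist");im=r.snapshot("wrist");pickle.dump(w,open("w3.pkl","wb"))
cv2.imwrite("pics/w3.png",im[:,:,::-1]);cv2.imwrite("pics/w3z.png",cv2.resize(im[:230,200:450,::-1],None,fx=2.6,fy=2.6,interpolation=cv2.INTER_CUBIC))
E
```

```text
[0.53928328 0.08932142]
[-0.21700017 -0.06651449 -3.55575532]
True
[0.53963271 0.08936212 0.17757436] [ 1.43897834 -0.14985031  4.90254156] [-0.07989097  0.22798605 -0.01375803] 11.3417
```

View pics/w3z.png

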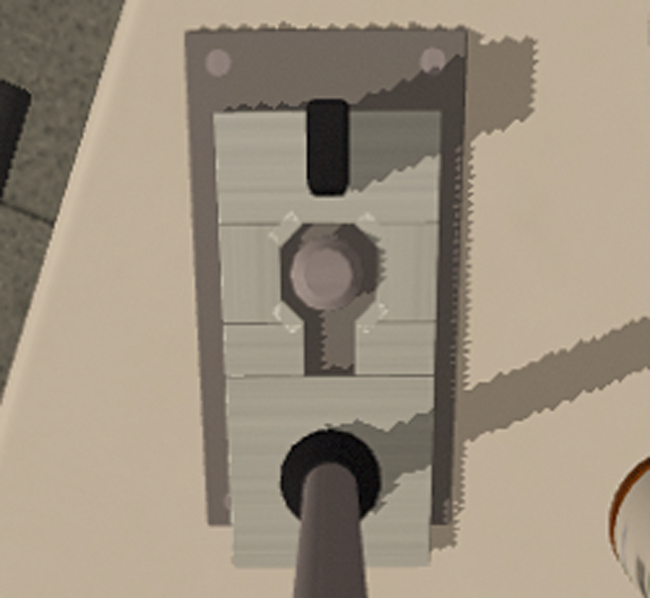

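```bash
python3 - <<'E'
from h import *
import pickle;w=pickle.load(open("w3.pkl","rb"))
im=cv2.imread("pics/w3.png")[80:150,300:355]
im=cv2.convertScaleAbs(im,alpha=1.5);cv2.imwrite("pics/w3y.png",cv2.resize(im,None,fx=8,fy=8,interpolation=cv2.INTER_CUBIC))
p=proj(w,[[.5118,.1545,.020]]);y=np.radians(113);
P=T(.5118,.1545,y,[[0,0,.02],[0,.012,.015],[0,-.012,.015],[0,.016,.01],[0,-.016,.01],[0,.045,.004],[0,-.045,.004]]);print(((proj(w,P)-[300,80])*8).round(0).tolist())
E
```

```text
[[206.0, 198.0], [93.0, 197.0], [319.0, 195.0], [58.0, 195.0], [355.0, 192.0], [-203.0, 197.0], [615.0, 188.0]]
```

View pics/w3y.png

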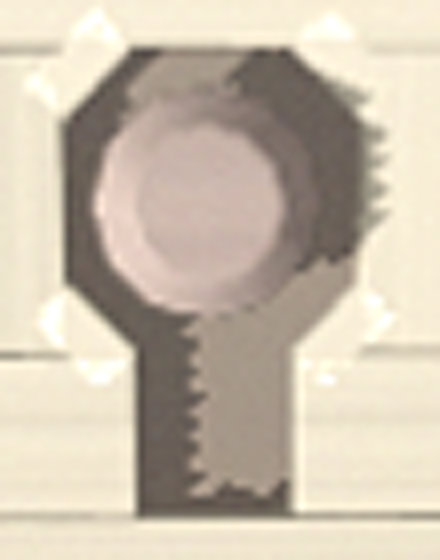

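Contact height matched the prediction: 0.1776 measured against 0.1776. The stud head sits inside the wide hole, within 1 mm of its centre. I'll release the lamp and take the fin.

```bash
python3 - <<'E'
from h import *
import pickle
s=r.get_state();p=np.array(s["tcp_pos"])
r.move_gripper(.085,60);r.dwell(.2)
r.line_to([p[0],p[1],.30],v=.12)
y=np.radians(113);q=down(y);fin=[.4977,.1876]
r.line_to([*fin,.30],q,v=.12)
w=r.get_calibration("wrist");im=r.snapshot("wrist");cv2.imwrite("pics/w4.png",im[:,:,::-1]);pickle.dump(w,open("w4.pkl","wb"))
d=r.trace("wrist","lamp_fin");print([(e["conf"],e["box"]) for e in d])
print(proj(w,T(*fin,y,[[.012,.006,.052],[-.012,-.006,.052],[-.012,.006,.01]])).round(1).tolist(),r.get_state()["clock"])
E
```

```text
[(0.52, [329.2, 163.8, 9.8, 30.1])]
[[321.5, 154.8], [332.0, 175.5], [322.0, 167.7]] 14.625
```

View pics/w4.png

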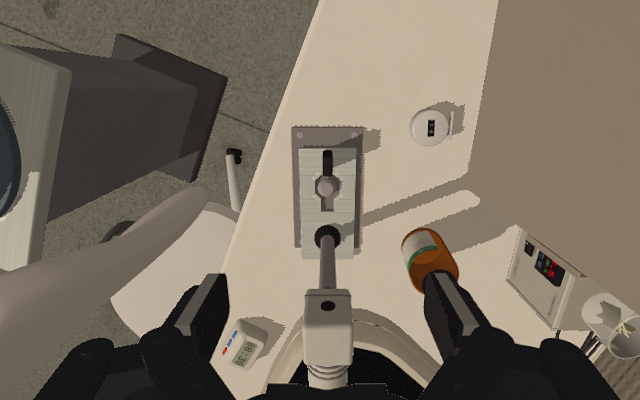

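The lamp stands by itself with the stud inside the keyhole's wide part at (327,188). The fin is at (328,163), within 1 px laterally of the prediction.

```bash
python3 - <<'E'
from h import *
y=np.radians(113);q=down(y);fin=np.array([.4977,.1876]);u=np.array([np.cos(y),np.sin(y)])
pr=lambda k:(lambda s:print(k,np.round(s["tcp_pos"],4),np.round(s["contact_force"],1),round(s["finger_gap"],4),round(s["gripper_force"],1),s["clock"]))(r.get_state())
print(r.line_to([*fin,.0165],q,v=.10,guard=12));pr("down")
r.move_gripper(.03,40);r.move_gripper(.008,40);r.dwell(.2);pr("grip")
e=fin+u*.032
print(r.line_to([*e,.0165],q,v=.02,guard=18));pr("pull")
s=r.get_state();print("travel",(np.array(s["tcp_pos"][:2])-fin)@u)
r.dwell(.1);pr("hold")
w=r.get_calibration("wrist");im=r.snapshot("side");cv2.imwrite("pics/s5z.png",cv2.resize(im[130:310,220:400,::-1],None,fx=3.3,fy=3.3,interpolation=cv2.INTER_CUBIC))
E
```

```text
False
down [0.4979 0.1877 0.0168] [-0.7  0.7  0.6] 0.0853 0.0 17.6083
grip [0.4979 0.1877 0.0166] [1.  0.7 0.7] 0.0118 39.2 18.675
True
pull [0.4866 0.2139 0.0166] [ 1.1 -2.7  4.2] 0.0116 39.7 20.0667
travel 0.028549771739523975
hold [0.4867 0.2139 0.0166] [ 0.3 -1.5  4.8] 0.0114 39.7 20.1667
```

View pics/s5z.png

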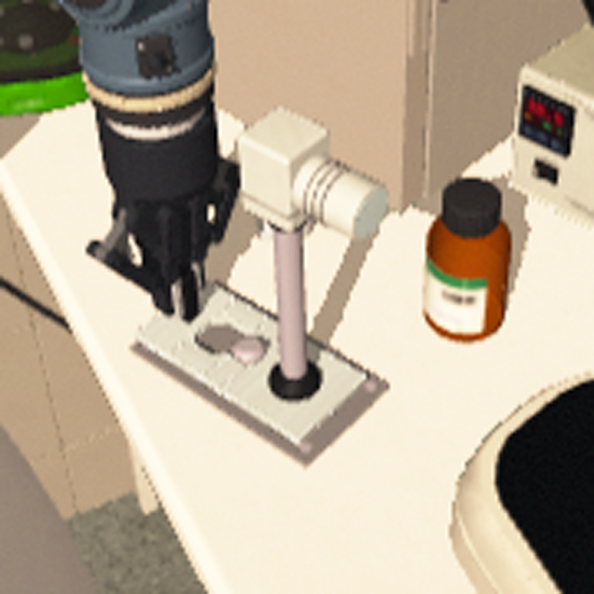

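The side view shows the lamp upright with the stud head locked over the slot and the wide hole empty. I'll pull once more to confirm it's home, then release and check.

```bash
python3 - <<'E'
from h import *
y=np.radians(113);q=down(y);fin=np.array([.4977,.1876]);u=np.array([np.cos(y),np.sin(y)])
z=.0166
g=r.line_to([*(fin+u*.034),z],q,v=.015,guard=22)
s=r.get_state();print(g,"travel",(np.array(s["tcp_pos"][:2])-fin)@u,s["contact_force"])
p=np.array(s["tcp_pos"]);r.dwell(.2)
r.move_gripper(.03);r.move_gripper(.085);r.dwell(.1)
r.line_to([p[0],p[1],.30],v=.12);r.dwell(.3)
w=r.get_calibration("wrist");im=r.snapshot("wrist")
cv2.imwrite("pics/w6z.png",cv2.resize(im[110:350,240:420,::-1],None,fx=2.5,fy=2.5,interpolation=cv2.INTER_CUBIC))
st=[.5118,.1545]
A=T(*st,y,[[0,0,.02],[-.006,0,.010],[0.044,0,.010]]);print(((proj(w,A)-[240,110])*2.5).round(0).tolist(),r.get_state()["clock"])
E
```

```text
True travel 0.02855795724752569 [ 1.94641513 -3.6567656   3.81415619]
[[217.0, 244.0], [217.0, 249.0], [217.0, 156.0]] 24.6
```

View pics/w6z.png

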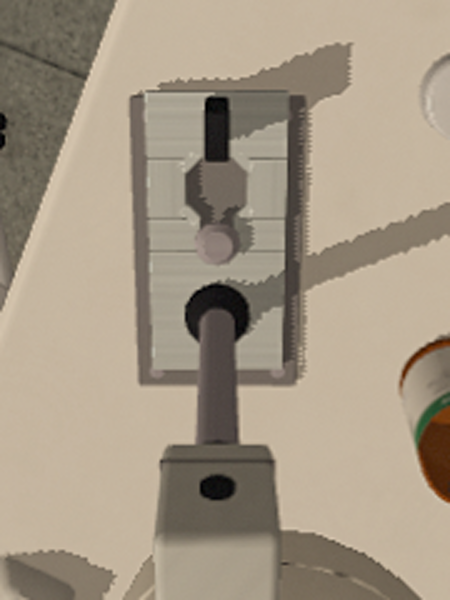

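The two pulls stopped at the same travel (28.5 and 28.6 mm). The keyhole edges, at rows 157 and 250, match the fully home prediction of 156 and 249. The lamp stands free and upright.

```bash
python3 -c "
from bench import r
print(r.job_done())"
```

```text
the job is handed in; nothing more can be done
None
```

The lamp is set on the plate, pulled by its fin until the stud was home at the end of the slot, and left standing by itself; the job was handed in at about 25 s on the robot's clock, and the judge's verdict was not shown.

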